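Clear the lab bench: sort jars, scissors and pen, shut the specimen box

ROBOT

A 6-joint arm with a two-finger parallel gripper is mounted at the origin on the work surface. World frame = base frame: x ahead of the robot, y to its left, z up, the work surface at z = 0. Lengths are in mm, angles in rad, forces in N, time in s.
With the tool pointing down it reaches from about 400 to 825 mm from the base axis. Payload 7 kg.
Tool frame: the origin (TCP) lies at the very end of the fingers, on their centre line; the grasp point (between the pads) lies 19 mm behind it; z points along the fingers, y is the direction in which the jaws open and shut (so a half turn about z gives the same grasp; the last joint's range is limited). The gripper opens to 88 mm and grips with 3 to 60 N. Pads are 19 mm wide; open, the fingers measure 130 mm over their backs; the gripper's body (78 mm by 193 mm) begins 47 mm behind the grasp point.
Start: joints at [-1.036, 0.359, 0.012, 0, -1.224, -0.288], TCP at [164.878, -654.531, 226.561] pointing down, gripper open.
Joint ranges: [-3.07, 3.07], [-1.43, 2.12], [-1.02, 1.25], [-3.03, 1.67], [-3.05, -0], [-3.03, 3.03]. Speed limits (rad/s): [2.39, 2.39, 3.01, 3.14, 3.14, 3.14].

INTERFACE

Orientations are given as a unit quaternion [x, y, z, w].
In Python, from plant import bot gives the robot as it stands. Calls block until the motion is done:
- bot.move_ptp(position, orientation): joint-space move of the TCP to a pose.
- bot.line_to(position, velocity=150, ori=None): straight line of the TCP; ori=None keeps the orientation; velocity is the mean speed in mm/s.
- bot.move_joints(angles): joint-space move.
- bot.move_gripper(opening, force=None): finger opening in mm; force is the grip in N (None keeps the last); returns when the fingers have stopped.
- bot.pause(seconds).
- bot.solve_ik(position, orientation): joint angles nearest the present ones, or None.
- bot.read_state(): the state.
- bot.camera(name): name is "side" or "top" or "wrist"; returns the picture (420x560x3 uint8, red, green, blue); there is no depth.
- bot.get_calibration(name): a dict with "fx", "fy", "cx", "cy" (pixels), "view" (4x4, takes a point from world to camera coordinates); the wrist camera has in their place "T_tool_cam" (4x4, takes a point from camera to tool coordinates, whose origin is the TCP and whose axes are the flange's). Camera axes: x right, y up, looking along -z (the intrinsics and any distortion apply to the point x, -y, -z); pixel columns grow to the right and rows downward; lengths in mm; the calibration is good to about 2 mm. A picture is of the moment at which its call begins: read the wrist's pose just before it. get_calibration takes no time and is no camera call.
A pose or a line that the arm cannot do raises bot.Unreachable and nothing moves.
- bot.close_job(): hands the job in, once; it reports no verdict.
The state is a dict: "t": time; "joint_pos": joint angles; "qvel": joint speeds; "tau": joint torques, N m; "tcp_pos": TCP position; "eef_rot": TCP orientation; "contact_force": force on the tool from outside, world axes, zero at the start; "moment": the same for the moment, N m; "width": finger opening in mm.
Only numpy, scipy, OpenCV 4.12 (cv2) and the standard library are available. Lean on these libraries where they do the work, as an engineer would, in place of code of your own. Each camera call takes 0.05 s, during which the arm holds its last target.

TASK

Clear the mixed things off the bench mat: stand both specimen jars upright in the yellow box, lay the scissors flat in the steel tray and the highlighter flat in the blue tray, then close the box's red lid fully. Keep the jars upright all the way and set them down gently, never dropping them; leave the bottle and the stack of dishes where they are.

Things in the scene. Friction and masses are not known exactly. Their poses are not given: they have to be found in the camera images.
- jar_a: White specimen jar with a blue screw cap, standing upright; 65 mm tall, body 44 mm in diameter, about 80 g. Origin at the centre of its underside, z up its axis. Same as the other jar; either may go anywhere in the box. Starts standing on the thin green bench mat.
- jar_b: White specimen jar with a blue screw cap, standing upright; 65 mm tall, body 44 mm in diameter, about 80 g. Origin at the centre of its underside, z up its axis. Same as the other jar; either may go anywhere in the box. Starts standing on the thin green bench mat.
- scissors: Closed all-steel surgical scissors lying flat on the bench, 140 mm long along x (blade points to +x, two finger rings at -x spanning 55 mm), 8 mm thick, about 60 g. Origin halfway along, on the underside; the shank there is 14 mm wide from x = -35 to +30 mm, a good place to grip (near the balance point at x = -8 mm).
- scissors_mid (a point): Point 4 mm above the origin of the scissors, mid-thickness.
- highlighter: Flat highlighter pen lying on the bench, orange barrel, black cap towards +x; 125 mm long along x, 25 mm wide, 16 mm thick, 30 g. Origin halfway along, on the underside.
- highlighter_mid (a point): Point 8 mm above the origin of the highlighter, mid-thickness.
- box: Yellow specimen box, fixed to the bench, on the left or right of the mat: 170 mm along its x, 220 mm along its y, 85 mm high, walls 5 mm, flat inner floor 5 mm above the bench, one undivided space. Origin at the centre of its underside; its +x side (away from the robot) carries the hinge of the red lid.
- lid (a joint): Angle of the box's red lid: 0 closed, 1.57 upright, 1.9 fully back; starts about upright. The stiff hinge holds it wherever it is left; it must be pushed all the way down. Panel 8 mm thick, as wide as the box, reaching 170 mm from the hinge; a black knob (up to 45 mm high) sits on its outer face at the middle of the free edge, beside it the face is plain.
- lid_hinge (a point): Middle of the lid's hinge line, on the far (+x) upper rim of the yellow box, at the underside of the lid. The hinge line runs along the box's y.
- steel_tray: Open rectangular tray, fixed to the bench: 130 mm along its x, 190 mm along its y, 30 mm high, walls and floor 4 mm thick, bare steel; the instrument tray. Origin at the centre of its underside, on the bench. Either in the middle at the far side or at one side of the mat.
- blue_tray: Open rectangular tray, fixed to the bench: 130 mm along its x, 190 mm along its y, 30 mm high, walls and floor 4 mm thick, blue plastic; the stationery tray. Origin at the centre of its underside, on the bench. Either in the middle at the far side or at one side of the mat.
- reagent_bottle: Bystander: amber bottle with white cap, 60 mm in diameter, 130 mm tall, standing beyond the mat. Origin at the centre of its underside.
- dishes: Bystander: stack of culture dishes, 92 mm in diameter, 54 mm high. Origin at the centre of its underside.

How it is judged:
By the outcome, as a careful person would: the job done as asked, in the order asked, and still so for the second after the job is handed in, with the robot touching nothing.
It also fails if it takes over 72 s, if anything falls off the work surface, if the arm or the gripper's body presses on something with over 40 N, if the wrist force passes 120 N, or if a joint passes its speed limit or range.

## Working session

There is one attempt and no reset: what is moved stays moved. The work goes in short steps, each a Python script; the robot and the scene stay as the last script left them, time stands still between calls to the robot, and variables do not carry over. Pictures are saved under pics/ and viewed, and the job is handed in when it is done.

```bash
ls; mkdir -p pics; python3 - <<'E'
from plant import bot
import cv2,numpy as np
np.set_printoptions(precision=4,suppress=True)
s=bot.read_state()
for k,v in s.items(): print(k,np.array(v))
for n in ["side","top","wrist"]:
    print(n,{k:np.array(v) for k,v in bot.get_calibration(n).items()})
    cv2.imwrite(f"pics/{n}0.png",bot.camera(n)[:,:,::-1])
E
```

```text
pics
t 0.0
joint_pos [-1.0359  0.3594  0.0111 -0.0003 -1.2241 -0.2881]
qvel [-0.0002  0.0009  0.0009  0.0014 -0.0002  0.    ]
tau [ -0.0003 -58.2716  29.3068   6.9977   0.007   -0.0001]
tcp_pos [ 164.7674 -654.0823  225.62  ]
eef_rot [-0.123   0.9924  0.0008 -0.0002]
contact_force [ 0.4347 -1.1514 -0.141 ]
moment [ 0.0332 -0.0113  0.0158]
width 87.47912463321258
side {'fx': array(392.2002), 'fy': array(392.2002), 'cx': array(274.709), 'cy': array(205.9968), 'view': array([[   0.992 ,   -0.1262,    0.0096, -590.4962],
       [   0.0823,    0.7008,    0.7085, -100.6628],
       [  -0.0962,   -0.7021,    0.7056, -951.9442],
       [   0.    ,    0.    ,    0.    ,    1.    ]])}
top {'fx': array(455.8371), 'fy': array(455.8371), 'cx': array(283.6238), 'cy': array(209.2371), 'view': array([[    0.023 ,    -0.9996,     0.0167,   -35.8009],
       [    0.9804,     0.0259,     0.1955,  -599.6644],
       [   -0.1958,     0.0118,     0.9806, -1036.9804],
       [    0.    ,     0.    ,     0.    ,     1.    ]])}
wrist {'fx': array(351.7962), 'fy': array(351.7962), 'cx': array(280.6255), 'cy': array(214.3653), 'T_tool_cam': array([[   0.0005,    0.9521,    0.3058,   83.533 ],
       [   1.    ,   -0.0007,    0.0004,   -0.1017],
       [   0.0006,    0.3058,   -0.9521, -158.1622],
       [   0.    ,    0.    ,    0.    ,    1.    ]])}
```

View pics/top0.png

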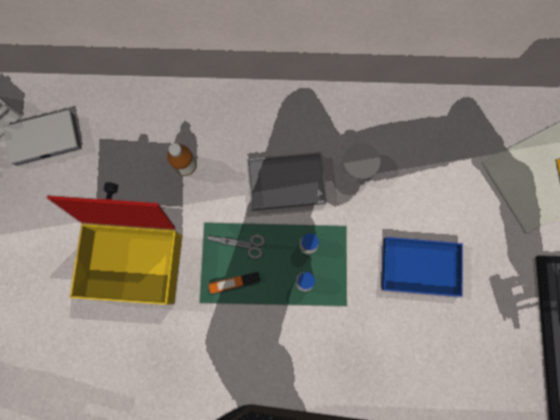

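View pics/side0.png

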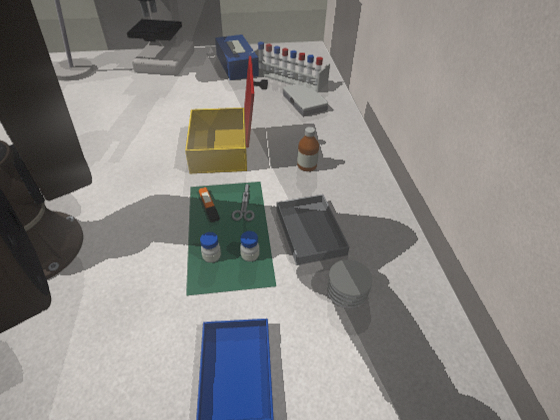

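View pics/wrist0.png

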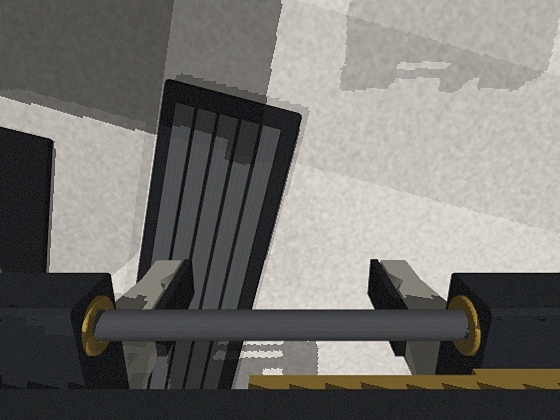

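The top view shows the yellow box at (125,265) with its red lid upright and the steel tray at (287,181). The blue tray is at (422,267), the jar caps at (309,243) and (306,281), the scissors from (208,240) to (262,246), and the highlighter from (210,287) to (260,278). Next I'll measure them.

```bash
cat > h.py <<'E'
from plant import bot
import cv2,numpy as np
np.set_printoptions(precision=3,suppress=True)
def cam(n):
    c=bot.get_calibration(n); return c
def ray(n,u,v,T=None):
    c=cam(n)
    d=np.array([(u-c['cx'])/c['fx'],-(v-c['cy'])/c['fy'],-1.])
    M=np.linalg.inv(np.array(c['view'])) if T is None else T
    return M[:3,3],M[:3,:3]@d
def onplane(n,u,v,z,T=None):
    o,d=ray(n,u,v,T); return o+d*(z-o[2])/d[2]
def proj(n,p):
    c=cam(n); q=np.array(c['view'])@np.append(p,1)
    return np.array([c['cx']+c['fx']*q[0]/-q[2], c['cy']-c['fy']*q[1]/-q[2]])
def tri(pts):
    A=np.zeros((3,3));b=np.zeros(3)
    for n,u,v in pts:
        o,d=ray(n,u,v);d=d/np.linalg.norm(d);P=np.eye(3)-np.outer(d,d);A+=P;b+=P@o
    x=np.linalg.solve(A,b); return x
def blobs(img,lo,hi,amin=20):
    h=cv2.cvtColor(img,cv2.COLOR_RGB2HSV); m=cv2.inRange(h,np.array(lo),np.array(hi))
    cs,_=cv2.findContours(m,cv2.RETR_EXTERNAL,cv2.CHAIN_APPROX_NONE)
    return m,sorted([c for c in cs if cv2.contourArea(c)>amin],key=cv2.contourArea,reverse=True)
E
python3 - <<'E'
from h import *
t=cv2.imread('pics/top0.png')[:,:,::-1].copy(); s=cv2.imread('pics/side0.png')[:,:,::-1].copy()
def show(name,lo,hi,amin,z,im=t,n='top'):
    m,cs=blobs(im,lo,hi,amin)
    for c in cs[:5]:
        M=cv2.moments(c);u,v=M['m10']/M['m00'],M['m01']/M['m00']
        r=cv2.minAreaRect(c);bp=cv2.boxPoints(r)
        print(n,name,cv2.contourArea(c),np.array([u,v]),onplane(n,u,v,z))
        print('   corners',[onplane(n,*p,z)[:2].round(1).tolist() for p in bp], bp.round(1).tolist())
show('blue',(100,120,60),(130,255,255),20,65)
show('blue',(100,120,60),(130,255,255),20,30)
show('blue',(100,120,60),(130,255,255),20,65,s,'side')
show('orange',(5,150,120),(18,255,255),20,16)
show('orange',(5,150,120),(18,255,255),20,16,s,'side')
show('yellow',(20,120,60),(35,255,255),200,85)
show('mat',(60,60,20),(90,255,255),500,1)
show('red',(0,150,80),(4,255,255),200,85)
E
python3 - <<'E'
import cv2
t=cv2.imread('pics/top0.png'); cv2.imwrite('pics/topz.png',cv2.resize(t[215:310,195:355],None,fx=5,fy=5,interpolation=cv2.INTER_CUBIC))
cv2.imwrite('pics/topz2.png',cv2.resize(t[130:310,45:245],None,fx=3,fy=3,interpolation=cv2.INTER_CUBIC))
s=cv2.imread('pics/side0.png'); cv2.imwrite('pics/sidez.png',cv2.resize(s[170:290,180:355],None,fx=4,fy=4,interpolation=cv2.INTER_CUBIC))
E
```

```text
top blue 4009.0 [422.207 266.419] [ 471.057 -349.197   65.   ]
   corners [[416.1, -248.6], [538.9, -261.3], [527.7, -453.7], [405.1, -436.8]] [[379.8999938964844, 289.20001220703125], [384.29998779296875, 236.8000030517578], [465.20001220703125, 243.5], [460.79998779296875, 295.8999938964844]]
top blue 206.0 [306.263 279.928] [433.234 -77.363  65.   ]
   corners [[432.4, -51.2], [459.6, -77.6], [433.7, -104.7], [406.8, -78.3]] [[295.0, 280.0], [306.5, 268.5], [318.0, 280.0], [306.5, 291.5]]
top blue 196.0 [309.81 240.77] [524.944 -84.532  65.   ]
   corners [[543.0, -65.8], [544.0, -103.7], [505.9, -104.1], [505.0, -66.4]] [[302.0, 233.0], [318.0, 233.0], [318.0, 249.0], [302.0, 249.0]]
top blue 4009.0 [422.207 266.419] [ 473.852 -360.361   30.   ]
   corners [[417.1, -256.5], [544.0, -269.6], [532.3, -468.3], [405.7, -450.8]] [[379.8999938964844, 289.20001220703125], [384.29998779296875, 236.8000030517578], [465.20001220703125, 243.5], [460.79998779296875, 295.8999938964844]]
top blue 206.0 [306.263 279.928] [434.792 -79.633  30.   ]
   corners [[434.0, -52.6], [462.1, -79.8], [435
[... 1604 characters left out ...]
9.80000305175781, 297.29998779296875], [75.4000015258789, 222.60000610351562], [181.5, 230.5], [175.89999389648438, 305.29998779296875]]
top mat 11036.0 [273.852 264.102] [472.931  -0.696   1.   ]
   corners [[377.8, 176.3], [571.9, 183.0], [572.5, -182.2], [377.7, -176.8]] [[200.0, 301.6000061035156], [201.8000030517578, 222.8000030517578], [346.8999938964844, 226.3000030517578], [345.0, 305.1000061035156]]
top red 2311.5 [114.442 211.625] [579.197 373.506  85.   ]
   corners [[557.2, 528.5], [615.5, 531.8], [602.5, 235.2], [544.2, 235.0]] [[46.400001525878906, 219.1999969482422], [48.099998474121094, 194.6999969482422], [174.60000610351562, 203.39999389648438], [172.89999389648438, 228.0]]
```

View pics/topz.png

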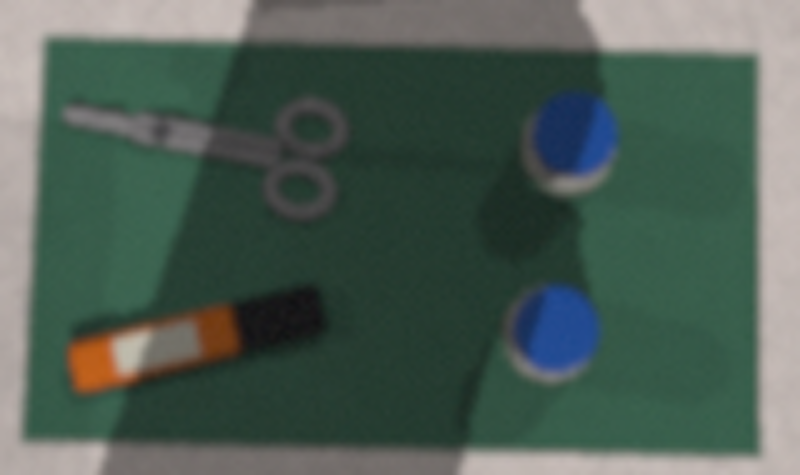

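View pics/topz2.png

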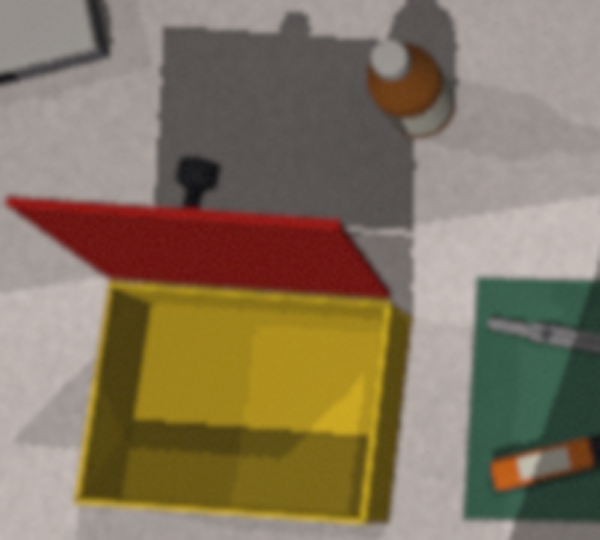

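View pics/sidez.png

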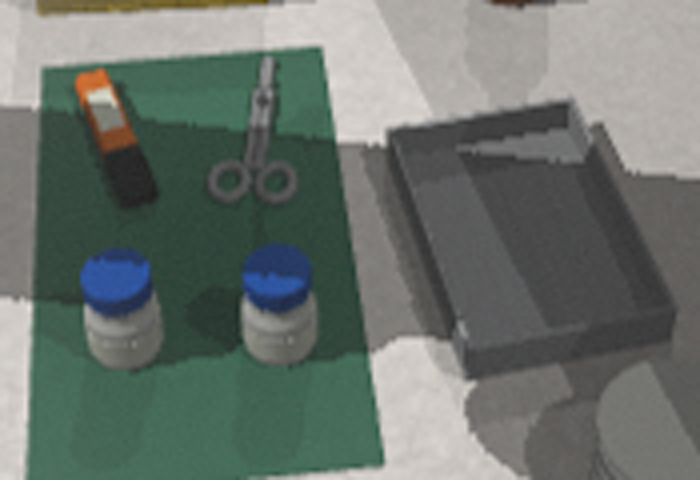

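```bash
python3 - <<'E'
import cv2
t=cv2.imread('pics/top0.png'); cv2.imwrite('pics/topz3.png',cv2.resize(t[135:225,235:395],None,fx=5,fy=5,interpolation=cv2.INTER_CUBIC))
cv2.imwrite('pics/topz4.png',cv2.resize(t[225:305,370:480],None,fx=6,fy=6,interpolation=cv2.INTER_CUBIC))
s=cv2.imread('pics/side0.png'); cv2.imwrite('pics/sidez2.png',cv2.resize(s[40:190,175:345],None,fx=4,fy=4,interpolation=cv2.INTER_CUBIC))
E
python3 - <<'E'
from h import *
def P(o,k,pts,z,n='top'):
    return np.array([onplane(n,(x+.5)/k-.5+o[0],(y+.5)/k-.5+o[1],z) for x,y in pts])[:,:2]
o=(195,215)
H=P(o,5,[(68,345),(78,393),(326,332),(318,285)],16);print('hl',H,'c',H.mean(0), np.linalg.norm(H[0]-H[3]),np.linalg.norm(H[0]-H[1]))
S=P(o,5,[(62,112),(312,127),(300,192),(155,130),(346,130),(335,192)],6);print('sc',S)
J=P(o,5,[(575,133),(557,330)],65);print('jartop',J)
B=P((45,130),3,[(78,500),(365,522),(392,300),(110,280)],85);print('box',B,'c',B.mean(0),[np.linalg.norm(B[i]-B[i-1]) for i in range(4)])
so=(180,170)
print('jar side',P(so,4,[(118,268),(276,262)],65,'side'))
E
```

```text
hl [[420.999 156.549]
 [398.31  150.485]
 [430.166  32.148]
 [452.682  36.791]] c [425.539  93.993] 123.87781691498618 23.485768982965315
sc [[535.615 167.328]
 [531.243  42.825]
 [498.738  47.643]
 [527.778 120.731]
 [530.168  25.866]
 [499.167  30.334]]
jartop [[523.91  -84.046]
 [431.676 -76.773]]
box [[383.34  452.716]
 [372.143 237.692]
 [540.371 229.203]
 [550.406 447.165]] c [461.565 341.694] [np.float64(167.15845185050838), np.float64(215.31515273677664), np.float64(168.44198332366818), np.float64(218.19297049778191)]
jar side [[434.222 -72.993]
 [524.182 -79.128]]
```

View pics/topz3.png

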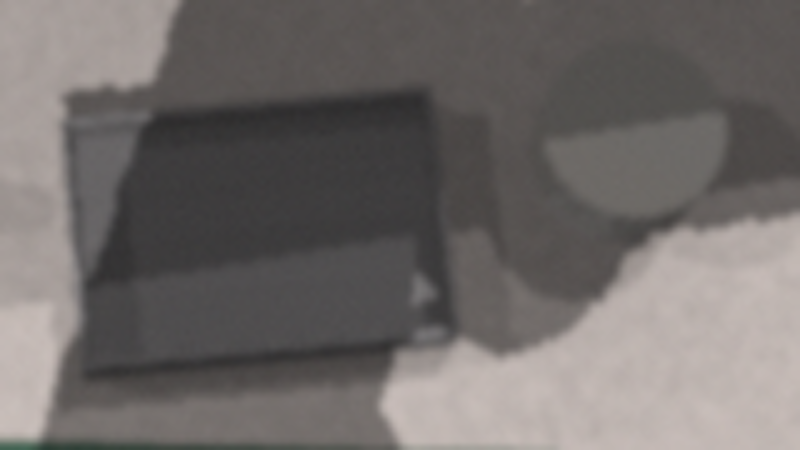

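View pics/topz4.png

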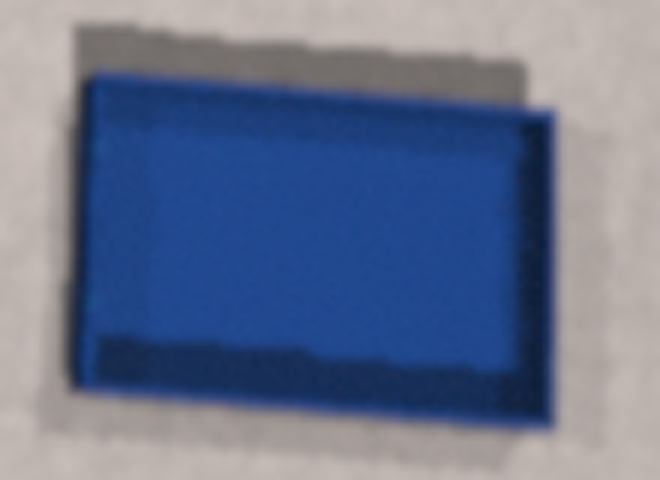

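View pics/sidez2.png

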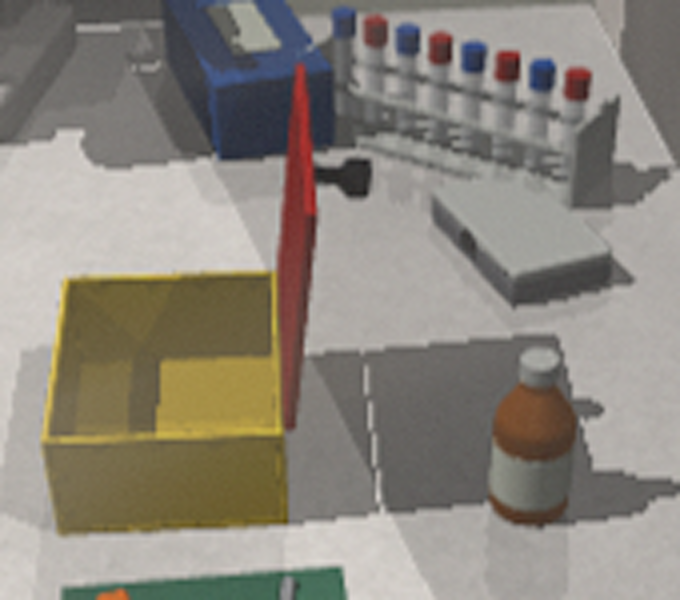

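The top zoom puts the steel tray's outer corners at zoom pixels (66,120), (430,92), (455,340) and (85,374), with the dishes at (635,130). The blue tray's corners are (90,75), (553,112), (553,425) and (83,388). In the side zoom the lid is roughly vertical, with its near top corner at (315,212). I'll compute the trays, the lid angle and the IK.

```bash
python3 - <<'E'
from h import *
def px(o,k,x,y): return ((x+.5)/k-.5+o[0],(y+.5)/k-.5+o[1])
def P(o,k,pts,z,n='top'): return np.array([onplane(n,*px(o,k,x,y),z) for x,y in pts])[:,:2]
L=lambda B:[round(float(np.linalg.norm(B[i]-B[i-1])),1) for i in range(4)]
S=P((235,135),5,[(66,120),(430,92),(455,340),(85,374)],30);print('steel z30',S,S.mean(0),L(S))
B=P((370,225),6,[(90,75),(553,112),(553,425),(83,388)],30);print('blue',B,B.mean(0),L(B))
D=P((235,135),5,[(635,130)],54);print('dish',D)
print('bottle',P((45,130),3,[(388,60)],130))
def T(a,b):
    A=px((45,130),3,*a);b=px((175,40),4,*b);x=tri([('top',*A),('side',*b)]);return x,proj('top',x)-A,proj('side',x)-b
print('lid near-top',*T((340,222),(315,212)))
print('lid far-top',*T((8,197),(300,65)))
print('hinge near',*T((388,298),(287,428)))
print('boxcorner nr',*T((365,522),(45,438)))
print('boxcorner nl',*T((78,500),(67,280)))
print('boxcorner fr',*T((392,302),(285,436)))
for a,b in [((575,133),(276,262)),((557,330),(118,268))]:
    A=px((195,215),5,*a);c=px((180,170),4,*b);x=tri([('top',*A),('side',*c)]);print('jar',x,proj('top',x)-A)
from scipy.spatial.transform import Rotation as R
for nm,p,y in [('jar',(524,-83,26),0),('box',(446,300,31),0),('sc',(525,98,3),-.15),('st',(665,-10,8),0.1),('hl',(425,94,3),.26),('bl',(474,-360,8),0),('lid',(575,275,230),0),('lid2',(400,275,93),0)]:
    for add in (0,np.pi/2,np.pi,-np.pi/2):
        q=(R.from_euler('z',y+add)*R.from_quat([0,1,0,0])).as_quat()
        r=bot.solve_ik(p,q); print(nm,round(add,2),None if r is None else np.array(r))
E
```

```text
steel z30 [[ 734.156   72.057]
 [ 754.19  -111.791]
 [ 625.8   -125.14 ]
 [ 603.762   57.675]] [679.477 -26.8  ] [131.2, 184.9, 129.1, 184.1]
blue [[ 543.211 -270.325]
 [ 532.778 -459.838]
 [ 406.935 -453.072]
 [ 417.093 -264.947]] [ 475.004 -362.046] [126.2, 189.8, 126.0, 188.4]
dish [[ 729.399 -211.377]]
bottle [[719.198 234.961]]
lid near-top [567.086 228.891 252.895] [-0.009 -0.345] [-0.259  0.073]
lid far-top [576.874 447.608 250.98 ] [0.014 0.45 ] [ 0.291 -0.087]
hinge near [542.613 232.392  85.395] [-0.015 -0.35 ] [-0.279  0.071]
boxcorner nr [373.601 237.422  87.152] [-0.058 -0.654] [-0.521  0.094]
boxcorner nl [383.908 454.341  81.515] [-0.013 -0.261] [-0.182  0.033]
boxcorner fr [540.59  230.329  80.061] [-0.019 -0.451] [-0.36  0.09]
jar [523.636 -83.646  70.116] [-0.013 -0.164]
jar [433.051 -76.321  68.482] [-0.09  -0.668]
jar 0 [ 0.213  0.345 -0.547  0.    -0.679 -1.784]
jar 1.57 [ 0.213  0.345 -0.547  0.    -0.679 -0.213]
jar 3.14 [ 0.213  0.345 -0.547  0.    -0.679  1.358]
jar -1.57 [ 0.213  0.345 -0.547  0.    -0.679  2.929]
box 0 [ 0.957  0.347 -0.527 -0.    -0.697 -2
[... 713 characters left out ...]
   -0.534  1.157]
hl -1.57 [ 0.674  0.26  -0.777  0.    -0.534  2.728]
bl 0 [-0.321  0.454 -0.414  0.    -0.703 -1.249]
bl 1.57 [-0.321  0.454 -0.414  0.    -0.703  0.321]
bl 3.14 [-0.321  0.454 -0.414  0.    -0.703  1.892]
bl -1.57 [-0.321  0.454 -0.414  0.    -0.703 -2.82 ]
lid 0 [ 0.752  0.295 -0.072  0.    -1.204 -2.323]
lid 1.57 [ 0.752  0.295 -0.072  0.    -1.204 -0.752]
lid 3.14 [ 0.752  0.295 -0.072  0.    -1.204  0.819]
lid -1.57 [ 0.752  0.295 -0.072  0.    -1.204  2.39 ]
lid2 0 [ 1.008  0.183 -0.576  0.    -0.811 -2.579]
lid2 1.57 [ 1.008  0.183 -0.576  0.    -0.811 -1.008]
lid2 3.14 [ 1.008  0.183 -0.576  0.    -0.811  0.562]
lid2 -1.57 [ 1.008  0.183 -0.576  0.    -0.811  2.133]
```

```bash
cat >> h.py <<'E'
from scipy.spatial.transform import Rotation as R
def Q(yaw): return (R.from_euler('z',yaw)*R.from_quat([0,1,0,0])).as_quat()
BC=np.array([461.5,341.7]);BY=-0.052
def boxp(x,y):
    c,s=np.cos(BY),np.sin(BY); return BC+np.array([c*x-s*y,s*x+c*y])
def st(tag=''):
    s=bot.read_state();print(tag,'t%.2f'%s['t'],np.array(s['tcp_pos']),'F',np.array(s['contact_force']),'w%.1f'%s['width']);return s
def snap(n,name,crop=None):
    im=bot.camera(n)[:,:,::-1]; cv2.imwrite(f'pics/{name}.png',im)
E
python3 - <<'E'
from h import *
P=bot.solve_ik((175,-655,226),Q(BY)); print(P)
S=[onplane('side',(x+.5)/4-.5+180,(y+.5)/4-.5+170,30)[:2] for x,y in [(388,130),(572,100),(675,308),(460,345)]]
print(np.array(S),np.mean(S,axis=0))
bot.move_gripper(80)
bot.move_ptp((523.8,-83.3,150),Q(BY)); st('above')
bot.pause(.2)
s=st('above')
snap('side','s1');snap('wrist','w1');snap('top','t1')
E
```

```text
[-1.023  0.364  0.018  0.    -1.225 -0.6  ]
[[ 607.247   56.463]
 [ 733.415   70.629]
 [ 755.82  -112.161]
 [ 625.46  -124.163]] [680.486 -27.308]
above t2.99 [523.839 -83.836 150.059] F [0.224 0.401 0.568] w80.2
above t3.19 [523.768 -83.792 149.975] F [ 0.579 -0.531  0.106] w79.8
```

View pics/s1.png

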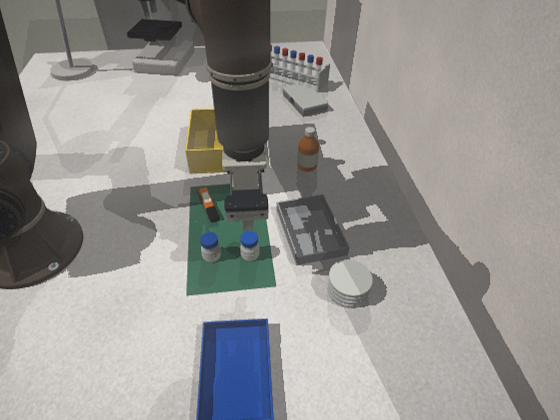

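View pics/w1.png

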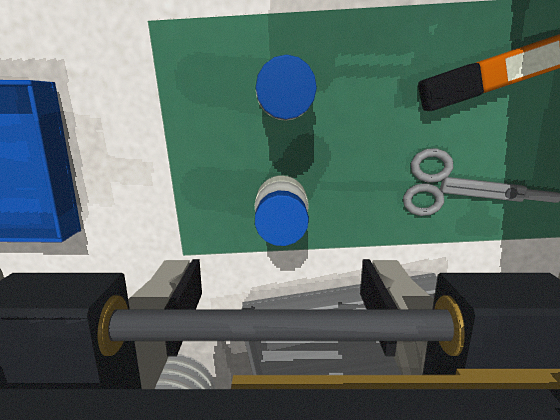

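The two views agree on the steel tray, with its centre at (680,-27). The wrist view shows jar A's cap at (282,218) and jar B's at (286,87), so jar A is centred between the fingers. Now I'll check with wrist rays and pick up jar A.

```bash
cat >> h.py <<'E'
def wT(s):
    M=np.eye(4);M[:3,:3]=R.from_quat(s['eef_rot']).as_matrix();M[:3,3]=s['tcp_pos']
    return M@np.array(bot.get_calibration('wrist')['T_tool_cam'])
def place_down(xy,z0,zmin,step=1.0,thr=2.5):
    """slow guarded descent until a rise of the vertical contact force"""
    bot.pause(.15); f0=bot.read_state()['contact_force'][2]; z=z0
    while z>zmin:
        z-=step; bot.line_to((xy[0],xy[1],z),30); f=bot.read_state()['contact_force'][2]-f0
        if f>thr: break
    print('set down z',z,'dF',round(f,2)); return z
E
python3 - <<'E'
from h import *
s=bot.read_state(); T=wT(s)
for u,v,z in [(282,218,65),(286,87,65)]: print(onplane('wrist',u,v,z,T))
print('sc/hl check',[onplane('wrist',u,v,z,T)[:2] for u,v,z in [(431,165,6),(424,200,6),(513,191,6),(420,82,16),(424,110,16)]])
A=(523.8,-83.3)
bot.line_to((*A,27),180); st('down')
bot.move_gripper(30,20); st('grip')
bot.line_to((*A,160),200); st('up'); snap('side','s2');snap('wrist','w2')
E
```

```text
[521.245 -82.681  65.   ]
[431.711 -75.535  65.   ]
sc/hl check [array([499.361,  47.358]), array([530.523,  43.601]), array([526.302, 121.453]), array([431.714,  29.514]), array([452.872,  34.138])]
down t4.17 [524.418 -83.244  27.62 ] F [ 1.059 -0.451  0.68 ] w80.0
grip t4.87 [523.886 -83.311  27.186] F [-0.652  0.625  3.082] w42.9
up t5.68 [522.971 -83.247 158.866] F [-0.408 -0.662 -0.177] w43.0
```

View pics/s2.png

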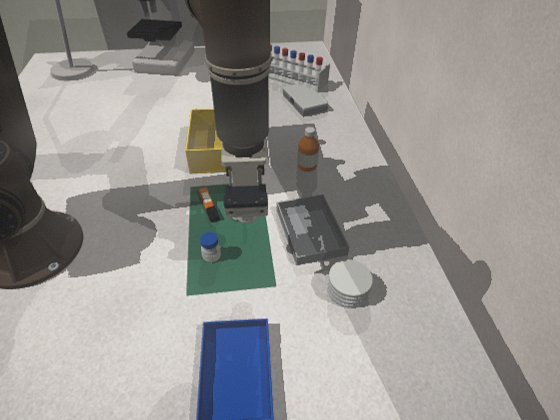

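View pics/w2.png

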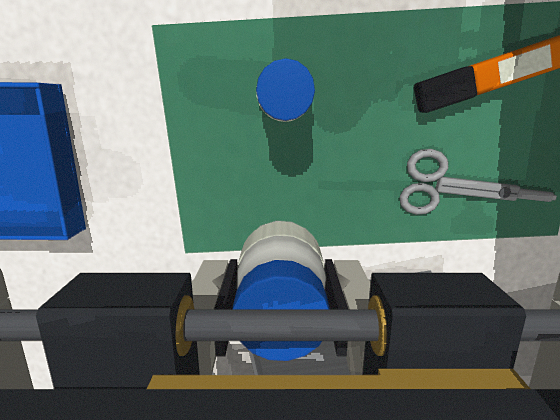

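Jar A is held upright, and the wrist rays agree with the scissors and highlighter measurements. Next I'll carry it to the box.

```bash
python3 - <<'E'
from h import *
p=boxp(-15,45); print(p)
m=boxp(-25,-60)
bot.line_to((*m,165),250); bot.line_to((*p,160),250); bot.line_to((*p,40),150)
z=place_down(p,40,29.5); st('on')
snap('side','s3');snap('wrist','w3');snap('top','t3')
E
```

```text
[448.859 387.419]
set down z 31.0 dF 9.9
on t11.37 [449.06  387.598  32.145] F [-2.917 -1.555 10.455] w42.6
```

View pics/s3.png

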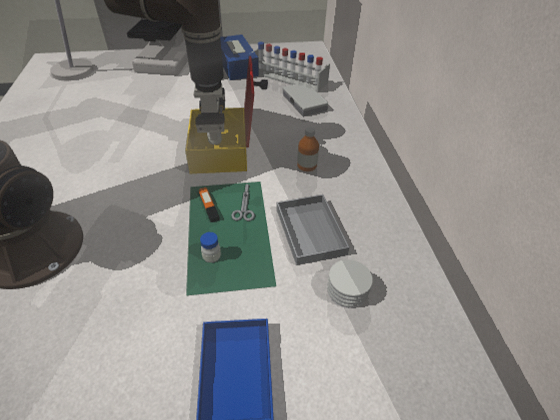

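View pics/w3.png

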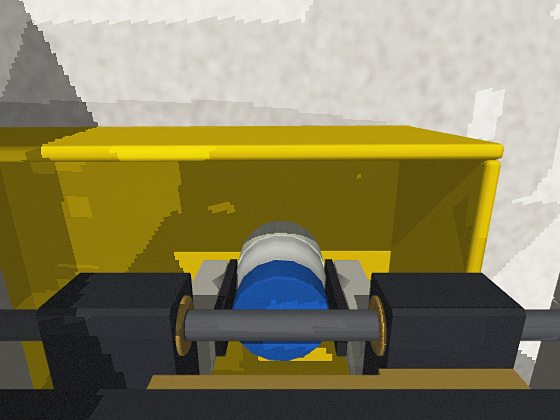

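Jar A stands on the box floor: the contact force rose, and the wrist view shows it upright. I'll release it and fetch jar B.

```bash
python3 - <<'E'
from h import *
p=boxp(-15,45); m=boxp(-25,-60); Bj=(432.3,-76)
bot.move_gripper(58,20); bot.line_to((*p,120),180); bot.line_to((*p,165),250); snap('wrist','w4')
bot.move_gripper(80); bot.move_ptp((*Bj,120),Q(BY)); st('above B')
bot.line_to((*Bj,27),180); bot.move_gripper(30,20); st('grip')
bot.line_to((*Bj,160),200);snap('wrist','w5')
p=boxp(-15,-45)
bot.line_to((*p,162),300); bot.line_to((*p,40),150)
z=place_down(p,40,29.5,thr=4); st('on');snap('wrist','w6')
E
python3 -c "
import cv2,numpy as np
cv2.imwrite('pics/m1.png',np.vstack([np.hstack([cv2.resize(cv2.imread(f'pics/{n}.png'),(400,300)) for n in r]) for r in (['w4','w5'],['w6','w3'])]))"
```

```text
above B t15.40 [433.011 -75.4   120.189] F [-0.077  0.181 -0.271] w80.3
grip t16.77 [432.457 -75.97   27.223] F [-1.347  0.536  4.16 ] w43.1
set down z 31.0 dF 12.93
on t22.39 [444.399 297.681  32.105] F [-4.278 -1.915 12.819] w42.7
```

View pics/m1.png

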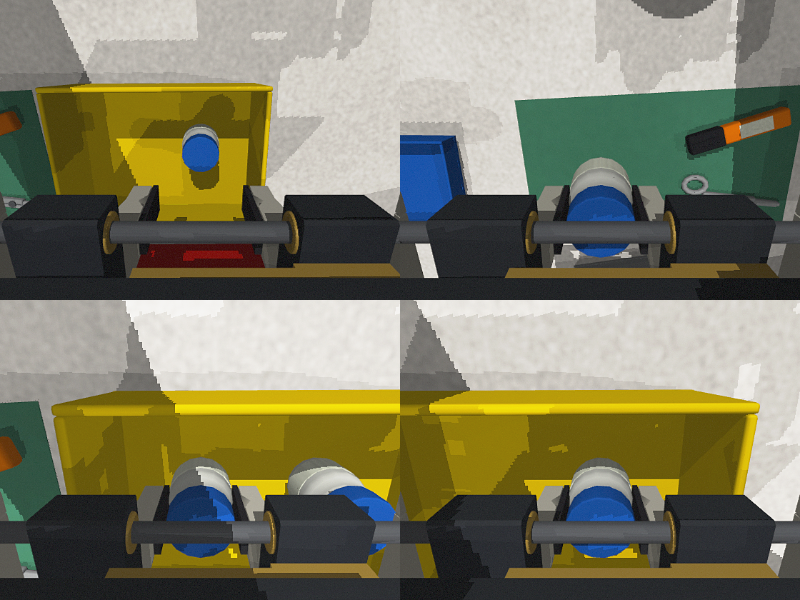

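Both jars stand upright on the box floor, and jar A stayed put after release. Next are the scissors.

```bash
python3 - <<'E'
from h import *
p=boxp(-15,-45)
bot.move_gripper(58,20); bot.line_to((*p,120),180)
bot.line_to((*p,165),300); bot.move_gripper(40); snap('wrist','w7')
yaw=1.423; g=(524.0,89.8)
bot.move_ptp((*g,90),Q(yaw)); bot.pause(.1)
s=st('above'); snap('wrist','w8')
bot.line_to((*g,3.3),120); st('dn')
bot.move_gripper(5,25); st('grip')
bot.line_to((*g,110),200); st('up'); snap('wrist','w9')
E
python3 -c "
import cv2,numpy as np
cv2.imwrite('pics/m2.png',np.vstack([np.hstack([cv2.resize(cv2.imread(f'pics/{n}.png'),(400,300)) for n in r]) for r in (['w7','w8'],['w9','w9'])]))"
```

```text
above t26.30 [524.077  90.229  90.155] F [ 1.085 -0.633  0.406] w40.0
dn t27.23 [524.432  90.024   3.774] F [ 0.538  0.097 -0.879] w40.2
grip t27.78 [524.114  89.878   3.629] F [-0.47   0.798  4.018] w13.3
up t28.47 [523.251  89.565 109.055] F [ 0.229  0.441 -1.096] w13.4
```

View pics/m2.png

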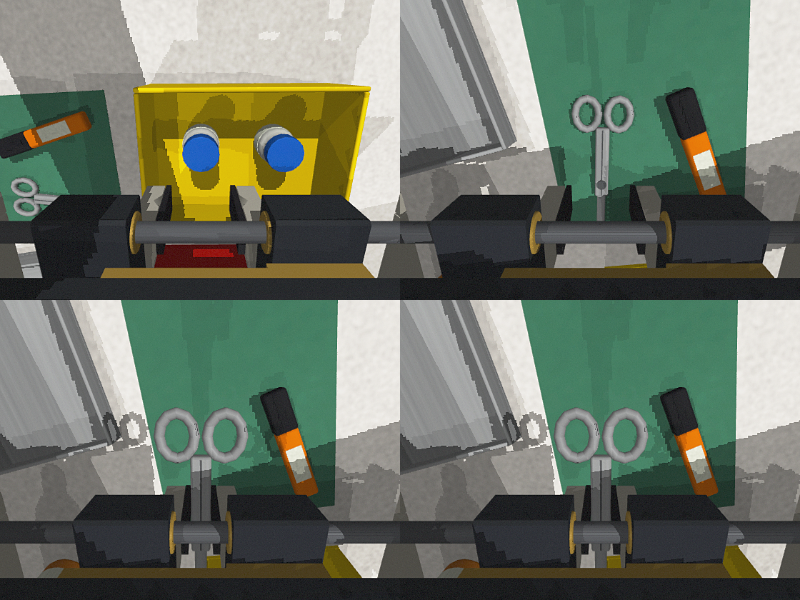

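Both jars stand in the box, and the scissors are gripped in line (width 13.4 mm). I'll place them in the steel tray, then fetch the highlighter.

```bash
python3 - <<'E'
from h import *
yaw=1.571+0.108; d=np.array([np.cos(yaw),np.sin(yaw)])
p=np.array([680,-27])-8*d; print(p)
bot.line_to((*p,110),220,ori=Q(yaw)); bot.line_to((*p,15),120)
z=place_down(p,15,4.5,step=1,thr=3); st('on')
bot.move_gripper(26,20); bot.line_to((*p,110),200); snap('top','t10')
c=np.array([425.5,94.]); yaw=np.arctan2(-119,31.7)+np.pi; print('hl yaw',yaw)
bot.move_gripper(50)
bot.move_ptp((*c,90),Q(yaw)); bot.pause(.1); st('above hl'); snap('wrist','w10')
snap('side','s10')
E
python3 -c "
import cv2,numpy as np
a=cv2.imread('pics/t10.png')[130:240,220:400];b=cv2.imread('pics/s10.png')[180:290,250:400]
cv2.imwrite('pics/m3.png',np.hstack([cv2.resize(a,(400,300)),cv2.resize(b,(400,300))]))"
```

```text
[680.864 -34.953]
set down z 7 dF 6.71
on t32.67 [681.001 -34.961   7.677] F [-2.226  0.133  5.516] w13.3
hl yaw 1.8311371849149751
above hl t35.74 [426.746  94.195  90.134] F [ 0.336 -0.101  0.344] w50.0
```

View pics/m3.png

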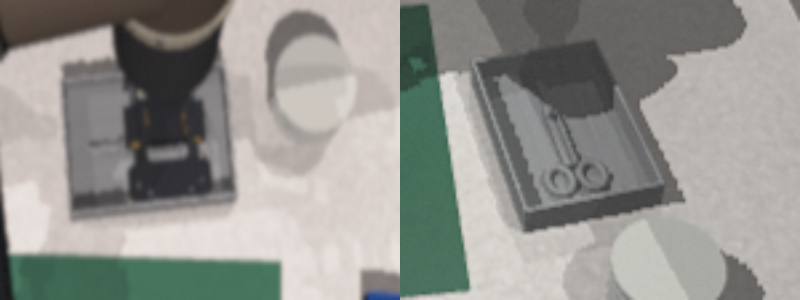

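View pics/w10.png

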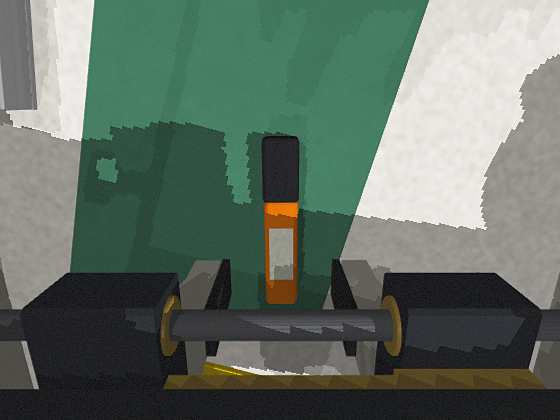

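The side view shows the scissors flat inside the steel tray. The wrist view shows the highlighter centred and aligned between the jaws, so I'll pick it up.

```bash
python3 - <<'E'
from h import *
c=np.array([425.5,94.]); yaw=1.831
bot.line_to((*c,4),130); bot.move_gripper(12,20); st('grip')
bot.line_to((*c,100),200); snap('wrist','w11')
p=(475,-362); bot.move_ptp((*p,90),Q(1.519)); bot.line_to((*p,16),120)
place_down(p,16,5,thr=3); st('on')
bot.move_gripper(40,20); bot.line_to((*p,100),200); st('up'); snap('wrist','w12'); 
bot.move_gripper(0,30)
E
python3 -c "
import cv2,numpy as np
cv2.imwrite('pics/m4.png',np.hstack([cv2.resize(cv2.imread(f'pics/{n}.png'),(400,300)) for n in ['w11','w12']]))"
```

```text
grip t37.20 [425.732  94.173   4.364] F [-1.427  0.783  6.234] w23.8
set down z 8.0 dF 4.84
on t42.48 [ 475.142 -362.08     8.406] F [-1.085  1.332  5.275] w23.2
up t43.64 [ 474.987 -361.874  100.447] F [ 0.729  0.878 -0.577] w40.1
```

View pics/m4.png

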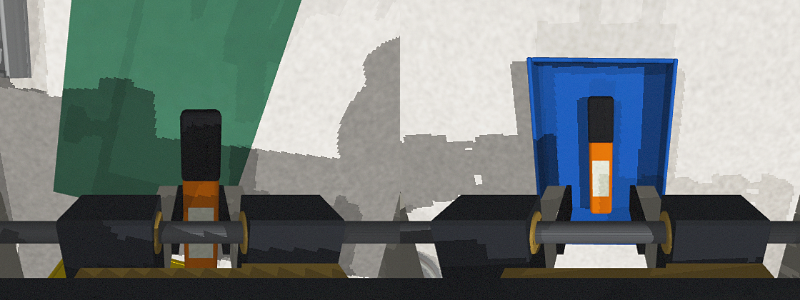

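The highlighter lies flat in the blue tray. Next I'll close the lid with closed fingers, following an arc about the hinge beside the knob.

```bash
cat >> h.py <<'E'
def lidp(th,r=145,y=-60,gap=0.,hw=9.5):
    m=8+hw*np.sin(th)+gap
    x=-r*np.cos(th)+m*np.sin(th); z=85+r*np.sin(th)+m*np.cos(th)
    return np.array([*boxp(85+x,y),z])
E
python3 - <<'E'
from h import *
p=lidp(1.85); print(p)
bot.line_to((475,-362,250),350)
bot.move_ptp((*p[:2],330),Q(BY)); st('above lid')
snap('side','s13'); snap('wrist','w13')
E
python3 -c "
import cv2,numpy as np
cv2.imwrite('pics/m5.png',np.hstack([cv2.resize(cv2.imread(f'pics/{n}.png'),(400,300)) for n in ['s13','w13']]))"
```

```text
[599.619 274.43  219.663]
above lid t47.42 [599.769 273.847 329.673] F [-0.478 -0.139  0.329] w0.6
```

View pics/m5.png

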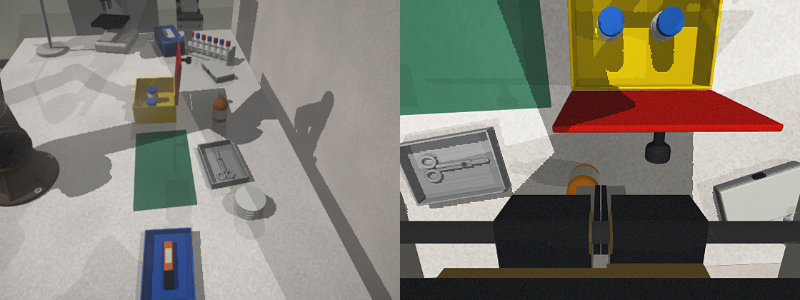

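The side view shows everything placed so far. In the wrist view the fingers are beyond the lid edge at about column 280, clear of the knob at about column 360. I'll descend and push.

```bash
python3 - <<'E'
from h import *
p=lidp(1.85); bot.line_to(p,250); st('behind')
for th in [1.7,1.55,1.4,1.25]:
    bot.line_to(lidp(th),110); st('%.2f'%th)
snap('side','s14'); snap('wrist','w14')
E
python3 -c "
import cv2,numpy as np
cv2.imwrite('pics/m6.png',np.hstack([cv2.resize(cv2.imread(f'pics/{n}.png'),(400,300)) for n in ['s14','w14']]))"
```

```text
behind t48.12 [600.437 274.395 220.865] F [-0.737 -0.387  1.252] w0.3
1.70 t48.47 [579.367 276.079 228.752] F [ 0.83   0.459 -0.735] w0.2
1.55 t48.82 [557.615 276.804 230.843] F [ 0.249  0.243 -0.087] w0.4
1.40 t49.17 [535.717 277.833 231.035] F [-0.111 -0.746  0.334] w0.3
1.25 t49.52 [513.858 278.973 228.13 ] F [-0.031 -0.765 -0.55 ] w0.6
```

View pics/m6.png

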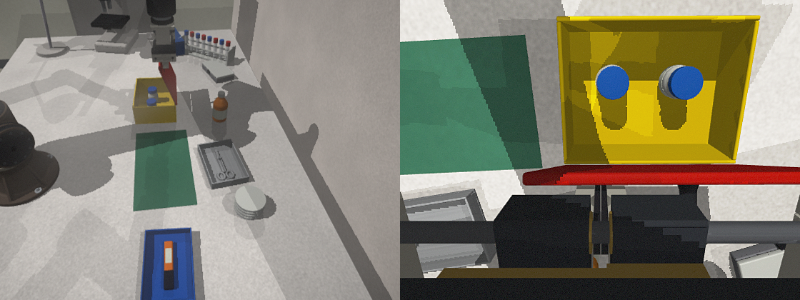

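The lid is following: it leans over the box in the side view, with the fingers behind it in the wrist view. I'll continue the arc.

```bash
python3 - <<'E'
from h import *
for th in [1.08,.9,.72,.54,.38,.24,.12,.04]:
    bot.line_to(lidp(th),110)
    if th in(.9,.54,.12): st('%.2f'%th)
s=st('near'); p=lidp(0.0)
for dz in [0,-1,-2,-3,-4]:
    bot.line_to(p+[0,0,dz],25); s=st('press %g'%dz)
    if s['contact_force'][2]>25: break
snap('side','s15'); snap('wrist','w15'); snap('top','t15')
E
python3 -c "
import cv2,numpy as np
a=cv2.imread('pics/s15.png')[80:200,150:310]
cv2.imwrite('pics/m7.png',np.hstack([cv2.resize(a,(400,300)),cv2.resize(cv2.imread('pics/w15.png'),(400,300))]))"
```

```text
0.90 t50.40 [465.552 281.535 208.444] F [-0.597  0.115  0.368] w0.7
0.54 t51.20 [425.93  283.591 170.879] F [ 0.229 -0.467  0.302] w0.5
0.12 t52.24 [400.746 284.759 111.707] F [-0.597  1.047  0.469] w0.1
near t52.50 [398.954 284.721  99.389] F [-0.39   0.181 -0.183] w0.3
press 0 t52.90 [398.911 285.362  93.726] F [-1.138 -0.955  6.142] w0.6
press -1 t53.15 [398.959 285.384  93.558] F [-4.267 -1.724 14.955] w0.3
press -2 t53.40 [399.01  285.406  93.39 ] F [-8.009 -3.117 23.888] w0.2
press -3 t53.65 [399.034 285.385  93.196] F [-11.321  -4.771  33.425] w0.7
```

View pics/m7.png

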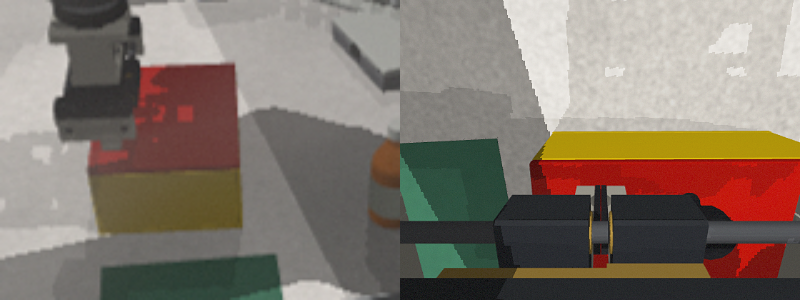

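The lid is hard down: the fingertip stops at z 93.2 (rim 85 plus panel 8) with 33 N on it. I'll retreat and make the final check.

```bash
python3 - <<'E'
from h import *
p=lidp(0.0)
bot.line_to((*p[:2],250),200)
bot.move_ptp((430,80,330),Q(BY)); bot.pause(.3); s=st('clear'); print(max(abs(np.array(s['qvel']))))
snap('side','s16'); snap('top','t16')
E
python3 -c "
import cv2,numpy as np
cv2.imwrite('pics/m8.png',np.hstack([cv2.resize(cv2.imread(f'pics/{n}.png'),(400,300)) for n in ['s16','t16']]));cv2.imwrite('pics/m9.png',cv2.resize(cv2.imread('pics/s16.png')[60:200,150:340],None,fx=4,fy=4))"
```

```text
clear t55.94 [429.935  80.721 329.49 ] F [-0.302  0.257 -0.327] w0.7
0.005000751208344778
```

View pics/m8.png

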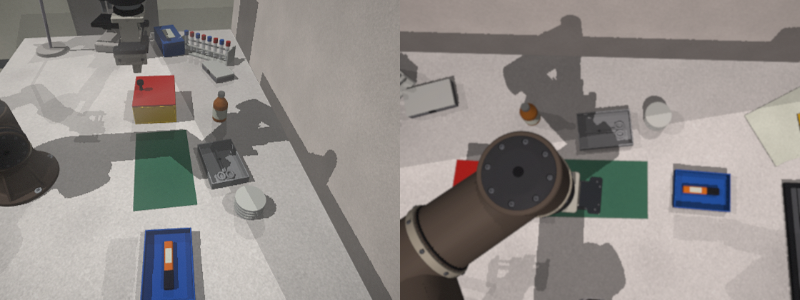

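View pics/m9.png

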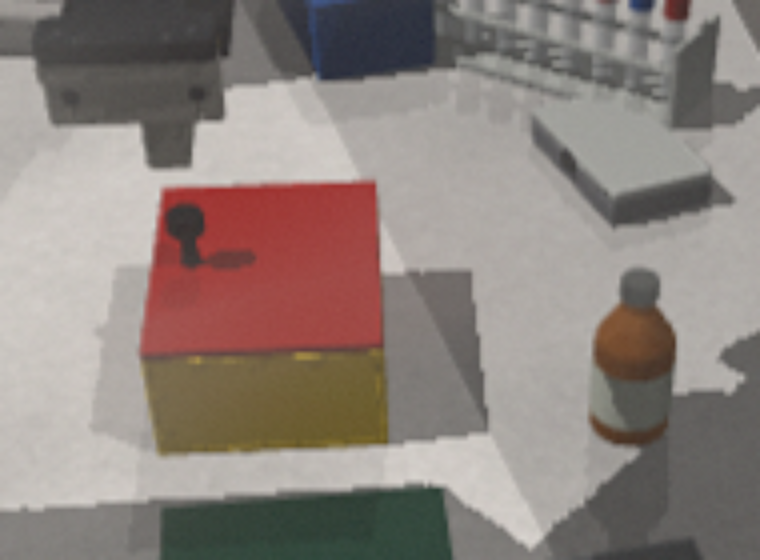

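The lid lies flat on the rim and the mat is empty. Both trays hold their items, the bottle and dishes haven't moved, and the arm is clear.

```bash
python3 -c "
from plant import bot
bot.close_job(); print(bot.read_state()['t'])"
```

```text
the job is handed in; nothing more can be done
the job is handed in; nothing more can be done
```

The job is done and handed in at about 56 s of the 72 s allowed. I followed the order asked: both jars into the yellow box, the scissors into the steel tray, the highlighter into the blue tray, then the red lid.

- **Jars:** both were set down slowly onto the box floor, and each descent stopped when the contact force rose (about 10 and 13 N). The wrist pictures showed both standing upright after release. They can't be seen now that the lid is shut; the last view of them was upright, partway through closing.
- **Scissors and highlighter:** both lie flat inside their trays in the final pictures.
- **Lid:** the fingertip stopped at z = 93.2 mm against an expected 93 mm, pressing with 33 N. The final side picture shows the lid flat on the rim.
- **Everything else:** the mat is empty, and the bottle and dishes look unmoved. The arm was clear of everything and at rest.

No check failed. The one mismatch was that two-view triangulation put the jar tops at 68–70 mm instead of 65. It didn't affect the grasps.

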